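# Seal the emergency-drug case with the snap pliers

### The job

The green emergency-drug case has been checked and restocked: seal it. Take the blue-handled snap pliers from the desk organiser, put their open jaws over the press stud on the case's closing tab and squeeze its two heads between the dies until it clicks fully shut, keeping the robot's own fingers off the case. Then stand the pliers back in their compartment, jaws down, and let go, leaving the other things on the desk where they are.

Things in the scene. Friction and masses are not known exactly. Their poses are not given: they have to be found in the camera images.
- pliers_grip (a point): Snap pliers (blue grips, steel jaws), 150 g, 128 mm long, standing jaws-down in the organiser. Point: mid-line, half-way along the grips, 106 mm above the jaw tips, 58 mm above the pivot. z: jaws to handles, y: the line along which both open; mirror-symmetric. Grips 42 mm long, 13 mm wide (x), 61 mm over their outsides here (64 at the top ends) when open. Axes: those of die_a's half, true when open
- pliers_jaw (a joint): Pliers hinge, rad: 0 sprung open (die faces 25.5 mm apart, handles 61 mm over outsides), 0.40 shut (9 mm, 37 mm); in between linear. The return spring pushes each handle out with 11 N open, 16 N shut, so taking only 2 to 5 mm off the handles' width holds the pliers with open jaws; clicking the stud takes about 25 N on each handle
- die_a (a point): Face centre of one white die, a 12 mm disc inside one jaw. Pliers open: 99 mm from pliers_grip towards the tips (7 mm above them), 12.8 mm to +y of the mid-line; closing brings the dies 2 mm nearer the tips. Jaws are 12 mm wide along x, 46 mm over their outsides when open; the free throat from the die centres up to the pivot is 29 mm deep
- die_b (a point): Face centre of the other die, likewise, 12.8 mm to -y of the mid-line when open
- easel: White desk easel, fixed, with the emergency-drug case: a green plastic clamshell with a white cross, 150 mm wide, 125 mm high, 44 mm thick, leaning 30 degrees from vertical, its top towards easel -x (the robot's side). Lid half on the upper (+x) side, base half below it. Origin: centre of the easel's foot on the desk, z up; the stud is at x -27, y 0, z 152 mm
- stud (a point): Press stud's centre on the base tab's parting face. Axes of the leaning case: z in its plane, up to its top edge; x square to it, base to lid; y along the top edge. Tabs 44 mm wide (y), 3 mm thick, from z -20 (case body) to +15 mm (free edge). White head 16 mm across, face at x -5 mm, fixed; red lid cap 16 mm across, face at x +11 mm unsnapped, +5 snapped. Clicks at some 14 N, then stays
- case_lid (a joint): Case lid's hinge at its bottom spine, 145 mm from the stud, rad: 0 shut and snapped; about 0.043 with the stud resting unsnapped on its socket (6 mm gap at the stud); grows as the lid opens. The lid weighs 130 g
- pocket (a point): Floor centre of the pliers' compartment in the black desk organiser, fixed: inside 54 mm (y) by 22 mm (x), walls 4 mm, rim 36 mm above this floor; floor 10 mm above the desk. The pliers stand in it on their jaw tips, their y along its y. On the +x side (34 to 66 mm) a row of pens rises to 112 mm above this floor
- pill_jar: brown glass pill jar with white lid, 42 mm across, 75 mm high, standing near the middle of the desk; origin at the centre of its underside. Leave it where it is
- stapler: black and grey stapler, 150 x 34 x 57 mm, near the robot; origin at the centre of its underside. Leave it where it is
- stamp: black and grey self-inking stamp, 34 x 56 x 86 mm; origin at the centre of its underside. Leave it where it is
- mug: blue mug, 80 mm across, 92 mm high, handle at its +y; origin at the centre of its underside. Leave it where it is
- sanitiser: clear hand-sanitiser bottle with blue label and white pump, 62 mm across, 179 mm high, its spout to its -x; origin at the centre of its underside. Leave it where it is
- mouse: black computer mouse, 100 x 58 x 30 mm; origin at the centre of its underside. Leave it where it is
- ampoule_box: white and orange carton, 50 x 85 x 32 mm; origin at the centre of its underside. Leave it where it is
Things that resemble listed ones, but are neither listed nor needed, are in the scene too. Of the things that look like the part that bears pliers_grip, the middle-sized one is meant.

How it is judged:
By the outcome, as a careful person would: the job done as asked, in the order asked, and still so for the second after the job is handed in, with the robot touching nothing.
It also fails if it takes over 46 s, if anything falls off the work surface, if the arm or the gripper's body presses on something with over 40 N, if the wrist force passes 120 N, or if a joint passes its speed limit or range.

### The arm

A 6-joint arm with a two-finger parallel gripper is mounted at the origin on the work surface. World frame = base frame: x ahead of the robot, y to its left, z up, the work surface at z = 0. Lengths are in m, angles in rad, forces in N, time in s.
With the tool pointing down it reaches from about 0.3 to 0.875 m from the base axis. Payload 6.4 kg.
Tool frame: the origin (TCP) lies between the finger pads; the fingertips stand ctrl.tip_extent ahead of it and the grasp point (between the pads) is the TCP (ctrl.tip_extent is the distance from the TCP to the fingertips, in m); z points along the fingers, y is the line along which they close (so a half turn about z gives the same grasp; the last joint's range is limited). The gripper opens to 85 mm and grips with 20 to 120 N. Pads are 22 mm wide; open, the fingers measure 114 mm over their backs; the gripper's body (76 mm by 85 mm) begins 54 mm behind the grasp point. The pads swing forward as they close: fully open they stand 13 mm farther back than shut.
Start: joints at [0.901, 0.181, 1.607, -0, 1.354, -0.206], TCP at [0.257, 0.514, 0.25] pointing down, gripper open.
Joint ranges: [-2.99, 2.99], [-0.89, 2.07], [0.3, 2.58], [-1.14, 4.28], [0, 2.63], [-3.12, 3.12]. Speed limits (rad/s): [2.57, 2.57, 3.01, 3.14, 3.14, 3.14].

### API

Orientations are given as a unit quaternion [w, x, y, z].
In Python, from bench import ctrl gives the robot as it stands.
- The arm moves only by the tool send_rows, never from a script. Its arguments are lists of equal length, an entry for each row: "dr": the turn, a rotation vector about the tool's x, y, z in units of 6 degrees (1.0 is 6 degrees), a list of three; "xyz": the shift along the tool's x, y, z in cm, a list of three; "jaw": the opening in per cent of the stroke, from 0 (shut) to 100 (fully open). In form: {"dr": [[wx, wy, wz], ...], "xyz": [[dx, dy, dz], ...], "jaw": [jaw, ...]}. A call has exactly 8 rows; each row is the pose to reach, as a shift and turn from the pose commanded when the call began, along the tool's axes at that moment; what a row does not reach only later rows make up. A row lasts 1/8 s, in which the tool goes at most 62.5 mm and 10.7 degrees, less where a joint would pass 70% of its speed; a pose out of reach is approached as far as the arm can. A call with a gripper value outside its range is refused whole. The fingers move at their own pace and stop on an object; the grip force is fixed at half the most. Time passes only in rows, so rows that repeat a pose let the fingers close, or fill a call up. It gives the time, the measured TCP pose, the force, the opening and the grip force at its end, in the units of the state.
- ctrl.get_obs(): the state, without advancing time (a new reading comes with each control period).
- ctrl.camera(name): name is "scene" or "top"; returns the picture (384x512x3 uint8, red, green, blue); there is no depth.
- ctrl.calibration(name): a dict with "camera_matrix" (3x3 intrinsics, pixels), "world_from_camera" (4x4, takes a point from camera to world coordinates). Camera axes: x right, y up, looking along -z (the intrinsics and any distortion apply to the point x, -y, -z); pixel columns grow to the right and rows downward; lengths in m; the calibration is good to about 2 mm. A picture is of the moment at which its call begins. calibration takes no time and is no camera call.
- ctrl.hand_in(): hands the job in; it is judged then, once.
The state is a dict: "time_s": time; "q": joint angles; "dq": joint speeds; "joint_efforts": joint torques, N m; "eef_pos": TCP position; "eef_rot": TCP orientation; "wrist_force": force on the tool from outside, world axes, zero at the start; "torque": the same for the moment, N m; "opening": opening from 0.0 (shut) to 1.0 (fully open); "grasp_force": force on a finger pad.
Only numpy, scipy, OpenCV 4.12 (cv2) and the standard library are available. Lean on these libraries where they do the work, as an engineer would, in place of code of your own. Each camera call takes 0.05 s, during which the arm holds its last target. There are 200 camera calls.

## Working session

There is one attempt and no reset: what is moved stays moved. The work goes in short steps, Python scripts to look and compute and a tool call to move; the robot and the scene stay as the last step left them, time stands still between calls to the robot, and variables do not carry over. Pictures are saved under pics/ and viewed, at most 10 in all, crops included, and the job is handed in when it is done.

Besides the shell and the picture viewer there is one more tool, called after "Request:" as name(argument=value, ...) on one line, values as JSON. send_rows: Moves the arm, as the interface text tells. Its arguments: {"type":"object","properties":{"dr":{"type":"array","items":{"type":"array","items":{"type":"number"}}},"xyz":{"type":"array","items":{"type":"array","items":{"type":"number"}}},"jaw":{"type":"array","items":{"type":"number"}}},"required":["dr","xyz","jaw"]}

```bash
ls; mkdir -p pics
python3 - <<'E'
from bench import ctrl
import cv2,numpy as np
np.set_printoptions(precision=4,suppress=True)
for n in("scene","top"):
    im=ctrl.camera(n); cv2.imwrite(f"pics/{n}0.png",cv2.resize(im[:,:,::-1],(800,600),interpolation=cv2.INTER_CUBIC)); np.save(f"pics/{n}0.npy",im)
    c=ctrl.calibration(n); print(n,c)
print(ctrl.get_obs(),ctrl.tip_extent)
E
```

```text
pics
scene {'camera_matrix': array([[435.6269,   0.    , 250.0518],
       [  0.    , 435.6269, 195.486 ],
       [  0.    ,   0.    ,   1.    ]]), 'world_from_camera': array([[ 0.7965, -0.3818,  0.4689,  1.2097],
       [ 0.6046,  0.4944, -0.6245, -0.7994],
       [ 0.0066,  0.7809,  0.6246,  0.949 ],
       [ 0.    ,  0.    ,  0.    ,  1.    ]])}
top {'camera_matrix': array([[397.6992,   0.    , 250.7908],
       [  0.    , 397.6992, 194.6464],
       [  0.    ,   0.    ,   1.    ]]), 'world_from_camera': array([[ 0.0265,  0.9972, -0.0696,  0.4828],
       [-0.9996,  0.0259, -0.0092,  0.0333],
       [-0.0074,  0.0698,  0.9975,  1.3112],
       [ 0.    ,  0.    ,  0.    ,  1.    ]])}
{'time_s': 0.1, 'q': array([ 0.9007,  0.1815,  1.6079,  0.    ,  1.3538, -0.2063]), 'dq': array([ 0.0004, -0.0018, -0.005 , -0.0008, -0.0003,  0.001 ]), 'joint_efforts': array([  0.0004, -44.587 , -35.224 ,  -0.0002,   0.0041,  -0.    ]), 'eef_pos': array([0.2569, 0.5139, 0.2495]), 'eef_rot': array([-0.0003,  0.2299,  0.9732, -0.0007]), 'wrist_force': array([-0.7052, -0.1216,  1.6546]), 'torque': array([0.0155, 0.0304, 0.012 ]), 'grasp_force': 0.0, 'opening': 0.9962664912061057} 0.019
```

View pics/scene0.png

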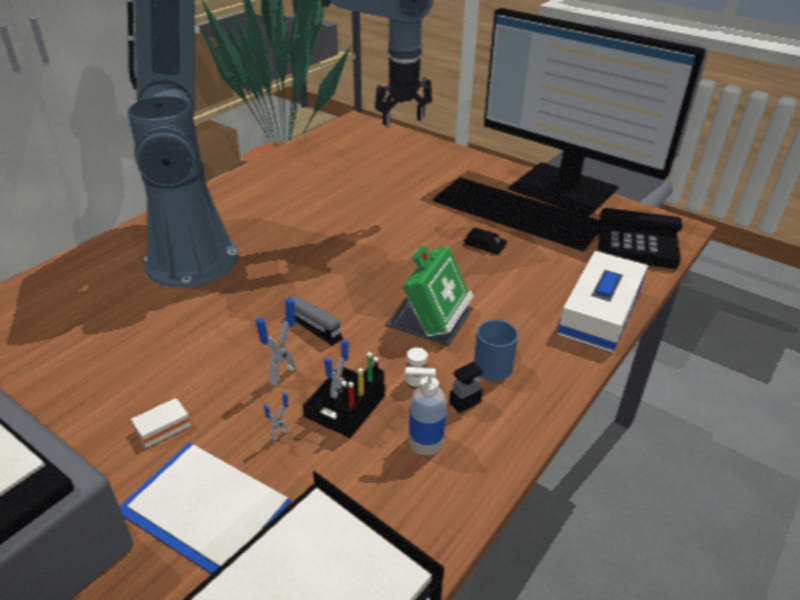

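View pics/top0.png

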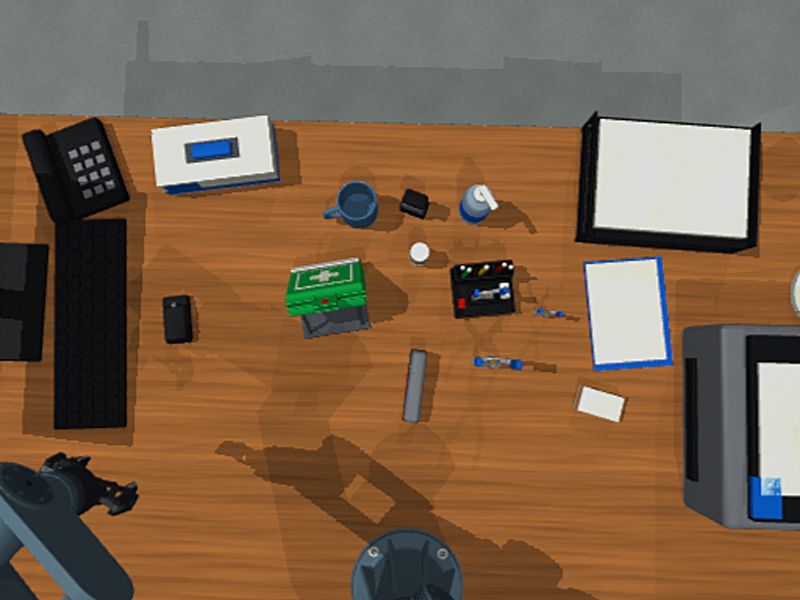

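The scene view shows the organiser with the middle pliers at about (338,370) and the green case at (438,290). In the top view the organiser is at (485,290) and the case at (327,290), with the red stud cap at (325,300). Next I'll take a magnified composite of both.

Run:
```python
import cv2,numpy as np
s=np.load('pics/scene0.npy');t=np.load('pics/top0.npy')
def c(im,x,y,w,h): return cv2.resize(im[y:y+h,x:x+w],(400,300),interpolation=cv2.INTER_NEAREST)
# each 64x48 -> scale 6.25
o=np.vstack([np.hstack([c(s,186,212,64,48),c(s,252,155,64,48)]),np.hstack([c(t,280,160,64,48),c(t,178,162,64,48)])])
cv2.imwrite('pics/crop0.png',o[:,:,::-1])
```

```text
(no output)
```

View pics/crop0.png

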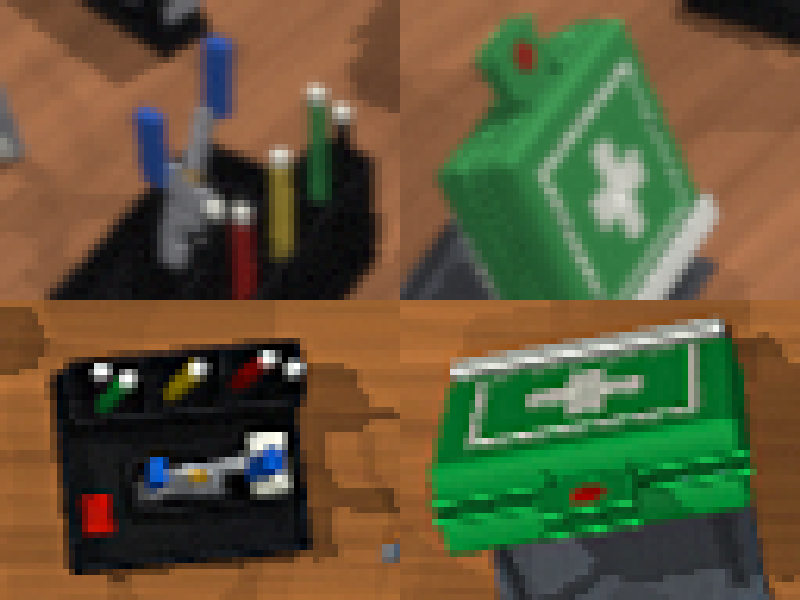

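The crop shows the two blue grips at scene ≈(220,236) and (209,223)-ish. In the top view they are at (305,187) and (322,185), and the red cap is at (272,164) in scene and (208,193) in top. Next I'll triangulate.

```bash
cat > h.py <<'E'
import cv2,numpy as np
from bench import ctrl
np.set_printoptions(precision=4,suppress=True)
C={n:ctrl.calibration(n) for n in("scene","top")}
def ray(n,p):
    K,T=C[n]["camera_matrix"],C[n]["world_from_camera"]
    d=np.linalg.inv(K)@[p[0],p[1],1.]; d=T[:3,:3]@(d*[1,-1,-1]); return T[:3,3],d/np.linalg.norm(d)
def tri(ps,pt):
    (a,d),(b,e)=ray("scene",ps),ray("top",pt)
    s,t=np.linalg.lstsq(np.c_[d,-e],b-a,rcond=None)[0]; p,q=a+s*d,b+t*e
    return (p+q)/2,np.linalg.norm(p-q)
def plane(n,p,z): o,d=ray(n,p); return o+d*(z-o[2])/d[2]
def proj(n,X):
    K,T=C[n]["camera_matrix"],C[n]["world_from_camera"]
    c=(T[:3,:3].T@(np.asarray(X)-T[:3,3]))*[1,-1,-1]; u=K@c; return u[:2]/u[2]
def blobs(im,lo,hi,box,amin=3):
    x,y,w,h=box; m=cv2.inRange(cv2.cvtColor(im[y:y+h,x:x+w],cv2.COLOR_RGB2HSV),lo,hi)
    n,l,st,c=cv2.connectedComponentsWithStats(m)
    return [(c[i]+[x,y],st[i,4],st[i,:4]+[x,y,0,0]) for i in range(1,n) if st[i,4]>=amin]
BLUE=((105,120,60),(125,255,255)); RED=((0,150,80),(8,255,255)); GREEN=((55,120,40),(80,255,255))
E
python3 - <<'E'
from h import *
s=np.load('pics/scene0.npy');t=np.load('pics/top0.npy')
for n,im,bx in(("s",s,(200,212,30,35)),("t",t,(297,180,32,18))):
    for b in blobs(im,*BLUE,bx): print(n,'blue',b)
for n,im,bx in(("s",s,(262,155,20,20)),("t",t,(198,187,20,12))):
    for b in blobs(im,*RED,bx): print(n,'red',b)
# organiser dark outline in the top view
x,y,w,h=286,163,50,45
hsv=cv2.cvtColor(t[y:y+h,x:x+w],cv2.COLOR_RGB2HSV); m=(cv2.inRange(hsv,(0,0,0),(180,255,45)))
for r in m[::1]: print(''.join('#' if v else '.' for v in r))
E
```

```text
s blue (array([220.0833, 223.2222]), np.int32(36), array([219, 218,   4,  12]))
s blue (array([209.8421, 234.7368]), np.int32(38), array([208, 229,   5,  13]))
t blue (array([304.5, 187. ]), np.int32(18), array([303, 185,   4,   5]))
t blue (array([321.95, 185.7 ]), np.int32(20), array([319, 184,   7,   5]))
s red (array([271.4286, 163.7143]), np.int32(7), array([271, 162,   2,   4]))
t red (array([207.5, 192.5]), np.int32(8), array([206, 192,   4,   2]))
..................................................
..................................................
..................................................
..................................................
................................##########........
.......................############....###........
.........###############...#######.....#..........
.....####...###########.....#####.....#...........
....####....#...#######....#####.....##...........
...######.......#####......####....#####..........
...########.....#####....######...#########.......
...########....#####....###################.......
...#######...#######...#####
[... 954 characters left out ...]
##############################.......
.....##......##############################.......
.....##......##############################.......
.....##.....###############################.......
.....#######################################......
.....#######################################......
.....##################################.#.........
.....##########################...................
.....###############..............................
......####........................................
..................................................
..................................................
..................................................
..................................................
```

Run:
```python
from h import *
s=np.load('pics/scene0.npy');t=np.load('pics/top0.npy')
A=tri((220.08,223.2),(304.5,187)); B=tri((209.84,234.7),(321.95,185.7)); print(A,B)
print('swap',tri((220.08,223.2),(321.95,185.7))[1])
M=(A[0]+B[0])/2; d=A[0]-B[0]; print('mid',M,'sep',np.linalg.norm(d),'yaw',np.degrees(np.arctan2(d[1],d[0])))
S=tri((271.43,163.71),(207.5,192.5)); print('cap',S)
# spine: white bar in top; fit a line
x,y,w,h=183,160,52,16
hsv=cv2.cvtColor(t[y:y+h,x:x+w],cv2.COLOR_RGB2HSV); m=cv2.inRange(hsv,(0,0,120),(180,60,255))
pts=cv2.findNonZero(m).reshape(-1,2)+[x,y]; pts=pts[(pts[:,1]<175)]
L=cv2.fitLine(pts.astype(np.float32),cv2.DIST_HUBER,0,.01,.01).ravel(); k=L[1]/L[0]
for z in(.03,.06):
    a=[plane("top",(u,L[3]+k*(u-L[2])),z) for u in(187,229)]; dd=a[0]-a[1]; print('spine',z,a,np.linalg.norm(dd),np.degrees(np.arctan2(dd[1],dd[0])))
# green mask outline rows in top: back (-x) edge
x,y,w,h=180,160,60,50
m=cv2.inRange(cv2.cvtColor(t[y:y+h,x:x+w],cv2.COLOR_RGB2HSV),*GREEN)
ys=np.array([np.nonzero(c)[0].max() if c.any() else -1 for c in m.T]); print(ys+y)
# organiser front rim
m=(t[163:208,286:336].max(2)<50); ys=np.array([np.nonzero(c)[0].max() if c.any() else -1 for c in m.T]); print(ys+163)
xs=np.array([[np.nonzero(c)[0].min(),np.nonzero(c)[0].max()] if c.any() else [-1,-1] for c in m])+286; print(xs[8:40].T)
```

```text
(array([ 0.593 , -0.1174,  0.1151]), np.float64(0.001409815527970822)) (array([ 0.5991, -0.1696,  0.1133]), np.float64(0.00028482871830356137))
swap 0.028490819136934124
mid [ 0.5961 -0.1435  0.1142] sep 0.052616836549210046 yaw 96.66394602153082
cap (array([0.5666, 0.1708, 0.1516]), np.float64(0.0002445263136173994))
spine 0.03 [array([0.6386, 0.2541, 0.03  ]), array([0.6632, 0.1184, 0.03  ])] 0.13791775751826066 100.29069787230776
spine 0.06 [array([0.6349, 0.2489, 0.06  ]), array([0.659 , 0.1164, 0.06  ])] 0.1346882572435424 100.29069787230776
[159 159 159 197 197 200 201 201 201 201 201 201 201 201 201 201 200 200
 200 200 200 200 199 199 199 199 199 199 199 198 198 198 198 198 198 197
 197 197 197 197 196 196 196 196 196 196 195 195 195 195 195 195 195 194
 159 159 159 159 159 159]
[162 162 173 183 193 202 203 203 203 203 202 202 202 202 202 202 202 202
 202 202 201 201 201 201 201 201 201 201 201 201 201 200 200 200 200 200
 200 200 200 200 200 199 199 199 162 162 162 162 162 162]
[[290 289 288 289 289 289 289 289 289 289 289 289 289 290 290 290 290 290
  290 290 290 290 290 291 291 291 291 291 291 291 291 291]
 [324 328 328 328 327 327 326 327 326 327 327 327 327 327 327 328 328 327
  328 328 328 328 328 328 328 328 328 329 329 326 316 305]]
```

Run:
```python
from h import *
I={'scene':np.load('pics/scene0.npy').astype(int),'top':np.load('pics/top0.npy').astype(int)}
P={}
for n,(x,y,w,h) in {'scene':(266,157,12,14),'top':(200,187,16,12)}.items():
    a=I[n][y:y+h,x:x+w]; r=np.clip(a[:,:,0]-a[:,:,1],0,None); print(n);print(r)
    r=np.where(r>8,r,0); yy,xx=np.mgrid[y:y+h,x:x+w]; P[n]=(np.sum(r*xx)/r.sum(),np.sum(r*yy)/r.sum()); print(P[n])
print(tri(P['scene'],P['top']))
for z in (.152,.157):print(plane('scene',P['scene'],z),plane('top',P['top'],z))
```

```text
scene
[[52 51 38 19 16  0  0 21 49 52 52 52]
 [52 40  0  0  0  0  0 14 47 52 53 51]
 [45  7  0  0  0  0  0  0 42 48 44 18]
 [ 1  0  0  0  0  0  0  0 13 18  0  0]
 [ 0  0  0  0  0  0  0  0  0  0  0  0]
 [ 0  0  0  0 20 78 50  0  0  0  0  0]
 [ 0  0  0  0 23 93 89 15  0  0  0  0]
 [ 0  0  0  0 15 85 90 16  0  0  0  0]
 [ 0  0  0  0  0 56 65  0  0  0  0  0]
 [ 0  0  0  0  0  0  0  0  0  0  0  0]
 [ 0  0  0  0  0  0  0  0  0  0  0  0]
 [ 0  0  0  0  0  0  0  0  0  0  0  0]
 [12  0  0  0  0  0  0  0  0  0  0  0]
 [22  0  0  0  0  0  0  0  0  0  0  0]]
(np.float64(271.9142685851319), np.float64(160.41486810551558))
top
[[  0   0   0   0   0   0   0   0   0   0   0   0   0   0   0   0]
 [  0   0   0   0   0   0   0   0   0   0   0   0   0   0   0   0]
 [  0   0   0   0   0   0   0   0   0   0   0   0   0   0   0   0]
 [  0   0   0   0   0   0   0   0   0   0   0   0   0   0   0   0]
 [  0   0   0   0   0   0   0   0   0   7   0   0   0   0   0   0]
 [  0   0   0   0   0   0  83 120 125 138  49   0   0   0   0   0]
 [  0   0   0   0   0  81 156 163 161  75   0   0   0   0   0   0]
 [  0   0   0   0   0   0   0   0   0   0   0   0   0   0   0   0]
 [  0   0   0   0   0   0   0   0   0   0   0   0   0   0   0   0]
 [  0   0   0   0   0   0   0   0   0   0   0   0   0   0   0   0]
 [  0   0   0   0   0   0   0   0   0   0   0   0   0   0   0   0]
 [  0   0   0   0   0   0   0   0   0   0   0   0   0   0   0   0]]
(np.float64(207.3979148566464), np.float64(192.55256298870546))
(array([0.5665, 0.1704, 0.1644]), np.float64(0.0024237613529750944))
[0.5572 0.1867 0.152 ] [0.5665 0.1711 0.152 ]
[0.5613 0.1805 0.157 ] [0.5661 0.1705 0.157 ]
```

```bash
cat >> h.py <<'E'
from scipy.spatial.transform import Rotation as R
def pose():
    o=ctrl.get_obs(); return o,o['eef_pos'],R.from_quat(o['eef_rot'],scalar_first=True)
def go(p,Rt=None):
    o,p0,R0=pose(); Rt=R0 if Rt is None else Rt
    print('xyz',R0.inv().apply(np.asarray(p)-p0)*100,'dr',np.degrees((R0.inv()*Rt).as_rotvec())/6)
def rot(y,z): y,z=np.array(y,float),np.array(z,float); return R.from_matrix(np.c_[np.cross(y,z),y,z])
a=np.radians(96.7); RP=rot([np.cos(a),np.sin(a),0],[0,0,-1]); PP=np.array([.5961,-.1435,.112])
b=np.radians(10.3); ex=np.array([np.cos(b),np.sin(b),0]); up=np.array([0,0,1.])
CX=ex*np.cos(np.pi/6)+up*.5; CZ=-.5*ex+up*np.cos(np.pi/6); RS=rot(CX,-CZ)
ST=np.array([.5574,.1689,.1498])
E
python3 -c "
from h import *
go(PP+[0,0,.138],RP); print(CX,CZ)"
```

```text
xyz [-59.746  -43.6177  -0.0051] dr [-0.0135 -0.0075 -5.5461]
[0.8521 0.1548 0.5   ] [-0.4919 -0.0894  0.866 ]
```

Request:
send_rows(dr=[[0,0,-0.7],[0,0,-1.4],[0,0,-2.1],[0,0,-2.8],[0,0,-3.5],[0,0,-4.2],[0,0,-4.9],[0,0,-5.55]], xyz=[[-4.4,-3.2,0],[-8.8,-6.4,0],[-13.2,-9.6,0],[-17.6,-12.8,0],[-22,-16,0],[-26.4,-19.2,0],[-30.8,-22.4,0],[-35.2,-25.6,0]], jaw=[100,100,100,100,100,100,100,100])

```text
time_s: 1.1
eef_pos: [0.4579, 0.1262, 0.2501]
eef_rot: [-0.0, -0.06, 0.998, 0.0]
wrist_force: [0.5, 0.0, 0.2]
opening: 1.002
grasp_force: 0.0
```

```bash
python3 -c "
from h import *
print(pose()[1]);go(PP+[0,0,.138],RP)"
```

```text
[0.4579 0.1262 0.2501]
xyz [-10.5068 -28.4262   0.0096] dr [ 0.0013 -0.0006  0.0257]
```

Request:
send_rows(dr=[[0,0,0],[0,0,0],[0,0,0],[0,0,0],[0,0,0],[0,0,0],[0,0,0],[0,0,0]], xyz=[[-1.5,-4.1,0],[-3.0,-8.2,0],[-4.6,-12.4,0],[-6.1,-16.5,0],[-7.6,-20.6,0],[-9.1,-24.7,0],[-10.3,-27.8,0],[-10.5,-28.4,0]], jaw=[100,100,100,100,100,100,100,100])

```text
time_s: 2.1
eef_pos: [0.5952, -0.1437, 0.2494]
eef_rot: [-0.001, -0.058, 0.998, 0.0]
wrist_force: [-0.1, 0.7, -0.5]
opening: 1.001
grasp_force: 0.0
```

Run:
```python
from h import *
print(pose()[1]);go(PP,RP)
o=[]
for n,(x,y) in {'scene':(180,160),'top':(262,145)}.items():
    im=ctrl.camera(n); np.save(f'pics/{n}1.npy',im); o.append(cv2.resize(im[y:y+90,x:x+80],(400,450),interpolation=cv2.INTER_CUBIC))
cv2.imwrite('pics/pick1.png',np.hstack(o)[:,:,::-1])
```

```text
[ 0.5952 -0.1437  0.2494]
xyz [-0.1064  0.0022 13.7436] dr [ 0.0041 -0.01   -0.0171]
```

View pics/pick1.png

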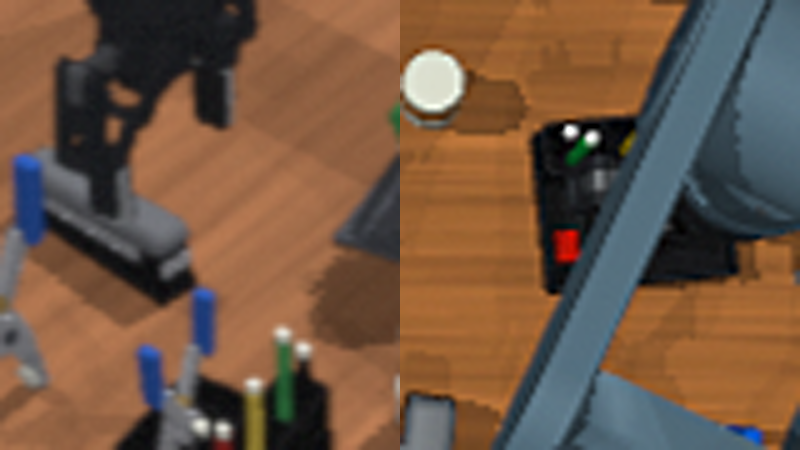

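The top view is blocked by the arm. In the scene view the open fingers hang above the pliers' blue grips, at crop (150,375) and (203,320). I'll descend.

Request:
send_rows(dr=[[0,0,0],[0,0,0],[0,0,0],[0,0,0],[0,0,0],[0,0,0],[0,0,0],[0,0,0]], xyz=[[-0.1,0,2.5],[-0.1,0,5],[-0.1,0,7.5],[-0.1,0,9.5],[-0.1,0,11.5],[-0.1,0,12.8],[-0.1,0,13.7],[-0.1,0,13.7]], jaw=[100,100,100,100,100,100,100,100])

```text
time_s: 3.2
eef_pos: [0.5958, -0.1417, 0.1127]
eef_rot: [-0.0, -0.059, 0.998, 0.0]
wrist_force: [-0.1, 0.1, 0.2]
opening: 1.0
grasp_force: 0.0
```

Run:
```python
from h import *
go(PP,RP)
im=ctrl.camera('scene'); np.save('pics/scene2.npy',im)
cv2.imwrite('pics/pick2.png',cv2.resize(im[185:265,190:270],(600,600),interpolation=cv2.INTER_CUBIC)[:,:,::-1])
```

```text
xyz [-0.007  -0.181   0.0742] dr [ 0.0046 -0.0075  0.0036]
```

View pics/pick2.png

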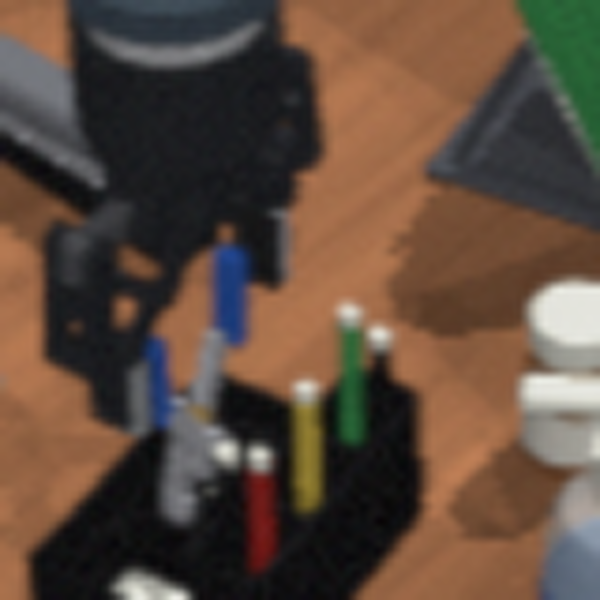

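The scene shows both blue grips between the open pads, at crop (158,385) and (232,295). The tool is about 2 mm too far to +y, so I'll correct that and close to a light hold.

Request:
send_rows(dr=[[0,0,0],[0,0,0],[0,0,0],[0,0,0],[0,0,0],[0,0,0],[0,0,0],[0,0,0]], xyz=[[0,-0.2,0.1],[0,-0.2,0.1],[0,-0.2,0.1],[0,-0.2,0.1],[0,-0.2,0.1],[0,-0.2,0.1],[0,-0.2,0.1],[0,-0.2,0.1]], jaw=[90,80,74,71,69,68,67,67])

```text
time_s: 4.25
eef_pos: [0.5987, -0.145, 0.1157]
eef_rot: [0.003, -0.059, 0.998, -0.002]
wrist_force: [-1.1, -0.2, 12.0]
opening: 0.677
grasp_force: 14.5
```

Run:
```python
from h import *
go(PP,RP); o=pose()[0]; print(o['opening'],o['grasp_force'],o['wrist_force'],o['torque'])
```

```text
xyz [0.2411 0.1831 0.3694] dr [-0.036   0.0522  0.0055]
0.6770525685939406 14.483539800276048 [-1.0557 -0.1634 11.9908] [-0.1379  0.1164 -0.0012]
```

Request:
send_rows(dr=[[0,0,0],[0,0,0],[0,0,0],[0,0,0],[0,0,0],[0,0,0],[0,0,0],[0,0,0]], xyz=[[0,0,-0.6],[0,0,-2],[0,0,-5],[0,0,-9],[0,0,-13],[0,0,-17],[0,0,-20],[0,0,-22]], jaw=[67,67,67,67,67,67,67,67])

```text
time_s: 5.25
eef_pos: [0.5964, -0.1437, 0.3343]
eef_rot: [0.001, -0.059, 0.998, -0.0]
wrist_force: [-0.3, 0.2, -1.8]
opening: 0.668
grasp_force: 8.7
```

Run:
```python
from h import *
print(RS.as_matrix())
T=ST+.099*CZ+.003*CX; print('stud tcp',T)
for d in (.075,.0): go(T+d*CZ,RS)
o,p,_=pose(); print(p,o['q'],o['opening'],o['grasp_force'],o['wrist_force'],o['torque'])
```

```text
[[-0.1788  0.8521  0.4919]
 [ 0.9839  0.1548  0.0894]
 [-0.      0.5    -0.866 ]]
stud tcp [0.5113 0.1605 0.237 ]
xyz [ 8.6352 30.9817  3.1983] dr [-4.0021 -3.748  14.0523]
xyz [ 4.9016 31.2201  9.6985] dr [-4.0021 -3.748  14.0523]
[ 0.5964 -0.1437  0.3343] [-0.4297  0.2098  1.4044  0.      1.5258 -2.1181] 0.6681061445734694 8.727703046970419 [-0.3477  0.2127 -1.8492] [-0.0506 -0.0093 -0.0239]
```

Request:
send_rows(dr=[[-0.1,-0.1,0.4],[-0.4,-0.4,1.5],[-0.7,-0.7,2.6],[-1.0,-0.95,3.6],[-1.3,-1.2,4.6],[-1.6,-1.5,5.6],[-1.9,-1.75,6.6],[-2.15,-2.0,7.6]], xyz=[[0.2,0.9,0.1],[0.9,3.3,0.3],[1.6,5.7,0.6],[2.2,7.9,0.8],[2.8,10.1,1.0],[3.4,12.4,1.3],[4.1,14.6,1.5],[4.7,16.8,1.7]], jaw=[67,67,67,67,67,67,67,67])

```text
time_s: 6.25
eef_pos: [0.529, 0.0182, 0.3146]
eef_rot: [0.094, 0.334, 0.931, 0.115]
wrist_force: [0.4, -0.3, -1.6]
opening: 0.67
grasp_force: 8.8
```

Run:
```python
from h import *
T=ST+.099*CZ+.003*CX
go(T+.075*CZ,RS)
o,p,_=pose(); print(p,o['q'],o['opening'],o['grasp_force'],o['wrist_force'],o['torque'])
```

```text
xyz [12.9909  6.5519  1.8768] dr [-1.8804 -1.7464  6.4084]
[0.529  0.0182 0.3146] [-0.3226 -0.1425  1.8324  0.2374  1.2621 -1.2557] 0.6702675509828542 8.751843106438173 [ 0.3505 -0.3403 -1.6096] [-0.1724  0.2136 -0.0234]
```

Request:
send_rows(dr=[[-0.3,-0.3,1.0],[-0.6,-0.55,2.0],[-0.9,-0.8,3.0],[-1.2,-1.1,4.0],[-1.45,-1.35,5.0],[-1.7,-1.6,5.8],[-1.88,-1.75,6.4],[-1.88,-1.75,6.4]], xyz=[[2.1,1.0,0.3],[4.1,2.1,0.6],[6.1,3.1,0.9],[8.1,4.1,1.2],[10.1,5.1,1.5],[11.8,5.9,1.7],[13.0,6.5,1.9],[13.0,6.5,1.9]], jaw=[67,67,67,67,67,67,67,67])

```text
time_s: 7.25
eef_pos: [0.4732, 0.1536, 0.3011]
eef_rot: [0.166, 0.616, 0.744, 0.198]
wrist_force: [0.3, 0.7, -2.2]
opening: 0.672
grasp_force: 8.8
```

Run:
```python
from h import *
T=ST+.099*CZ+.003*CX
go(T+.075*CZ,RS); go(T,RS)
o,p,_=pose(); print(p,o['q'],o['opening'],o['grasp_force'],o['wrist_force'],o['torque'])
o=[]
for n,(x,y) in {'scene':(225,100),'top':(170,140)}.items():
    im=ctrl.camera(n); np.save(f'pics/{n}3.npy',im); o.append(cv2.resize(im[y:y+96,x:x+64],(400,600),interpolation=cv2.INTER_CUBIC))
cv2.imwrite('pics/st3.png',np.hstack(o)[:,:,::-1])
```

```text
xyz [ 0.0002  0.1424 -0.0148] dr [-0.0109 -0.0135  0.0728]
xyz [-0.0104  0.1509  7.4852] dr [-0.0109 -0.0135  0.0728]
[0.4732 0.1536 0.3011] [ 0.0263 -0.3937  2.1056  0.0982  0.9148 -0.2009] 0.6718535873048502 8.778052685520379 [ 0.2797  0.6712 -2.2122] [-0.0852  0.3732 -0.0377]
```

View pics/st3.png

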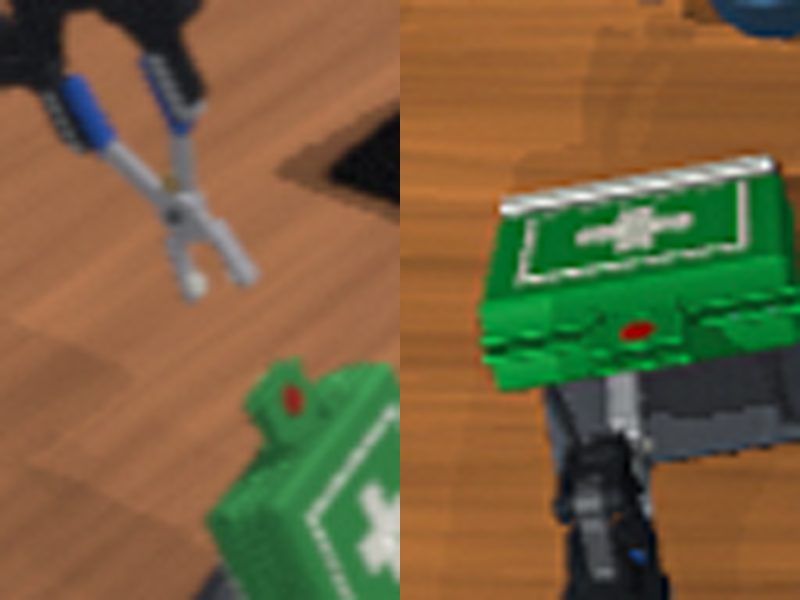

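The scene view shows the pliers held open above the stud. The jaw tips are at crop (192,295) and (248,275), a die at (195,285) and the red cap at (293,400). In the top view the upper jaw is at (625,385) and the cap at (637,330). I'll check these against predicted pixels.

Run:
```python
from h import *
o,p,Rc=pose(); p=np.array([.4732,.1536,.3011]); x,y,z=Rc.as_matrix().T
for nm,q in {'die-':p+.099*z-.0118*y,'die+':p+.099*z+.0118*y,'tip-':p+.106*z-.0165*y,'tip+':p+.106*z+.0165*y,'tip+outer':p+.106*z+.022*y,'pivot':p+.048*1.2*z,'cap':ST+.0105*CX}.items():
    print(nm,'scene crop',(proj('scene',q)-[225,100])*6.25+3,'top crop',(proj('top',q)-[170,140])*6.25+[403,3])
# tab direction sensitivity: 5 mm shift along tool x,y,z
for a in (x,y,z): print((proj('scene',p+.1*z+.005*a)-proj('scene',p+.1*z))*6.25,(proj('top',p+.1*z+.005*a)-proj('top',p+.1*z))*6.25)
```

```text
die- scene crop [198.2277 279.1304] top crop [641.1788 445.1816]
die+ scene crop [235.041  268.9701] top crop [630.9905 398.4484]
tip- scene crop [196.9489 292.9208] top crop [643.5836 446.9881]
tip+ scene crop [248.4177 278.9127] top crop [629.4241 381.917 ]
tip+outer scene crop [257.1429 276.538 ] top crop [627.0277 370.9046]
pivot scene crop [180.8453 202.8375] top crop [633.3897 466.6224]
cap scene crop [293.0098 395.7432] top crop [637.2158 331.3018]
[ 4.2459 -4.6236] [-11.1767   1.8002]
[ 7.8163 -2.153 ] [-2.1609 -9.9146]
[4.2555 8.4935] [ 0.3154 -5.1853]
```

Request:
send_rows(dr=[[0,0,0.07],[0,0,0.07],[0,0,0.07],[0,0,0.07],[0,0,0.07],[0,0,0.07],[0,0,0.07],[0,0,0.07]], xyz=[[0,0.1,0.5],[0,0.2,1.3],[0,0.2,2.2],[0,0.2,3.1],[0,0.2,3.9],[0,0.2,4.4],[0,0.2,4.6],[0,0.2,4.6]], jaw=[67,67,67,67,67,67,67,67])

```text
time_s: 8.35
eef_pos: [0.4989, 0.1571, 0.2633]
eef_rot: [0.166, 0.62, 0.741, 0.199]
wrist_force: [-0.2, 0.0, -1.0]
opening: 0.673
grasp_force: 8.8
```

Run:
```python
from h import *
T=ST+.099*CZ+.003*CX
go(T,RS)
o,p,Rc=pose(); print(p,o['opening'],o['grasp_force'],o['wrist_force'],o['torque'])
o=[]
for n,(x,y) in {'scene':(240,120),'top':(180,162)}.items():
    im=ctrl.camera(n); np.save(f'pics/{n}4.npy',im); o.append(cv2.resize(im[y:y+60,x:x+40],(400,600),interpolation=cv2.INTER_CUBIC))
cv2.imwrite('pics/st4.png',np.hstack(o)[:,:,::-1])
x,y,z=Rc.as_matrix().T
for nm,q in {'die-':p+.099*z-.0118*y,'tip-':p+.106*z-.0165*y,'tip+':p+.106*z+.0165*y,'tip+outer':p+.106*z+.022*y,'pivot':p+.048*1.2*z,'cap':ST+.0105*CX}.items():
    print(nm,'scene crop',(proj('scene',q)-[240,120])*10+5,'top crop',(proj('top',q)-[180,162])*10+[405,5])
```

```text
xyz [ 0.112  -0.21    2.9102] dr [ 0.0095 -0.0002 -0.0222]
[0.4989 0.1571 0.2633] 0.673020026689374 8.762789961147064 [-0.1864  0.0047 -1.0363] [-0.0965  0.3621 -0.0018]
die- scene crop [236.554  368.5246] top crop [691.6435 406.2121]
tip- scene crop [234.3393 389.8507] top crop [695.177  409.6208]
tip+ scene crop [316.4317 369.7885] top crop [674.417  307.9273]
tip+outer scene crop [330.3486 366.3874] top crop [670.9054 290.7256]
pivot scene crop [209.8892 249.7793] top crop [680.1989 436.0659]
cap scene crop [319.0157 433.3891] top crop [679.7453 310.2828]
```

View pics/st4.png

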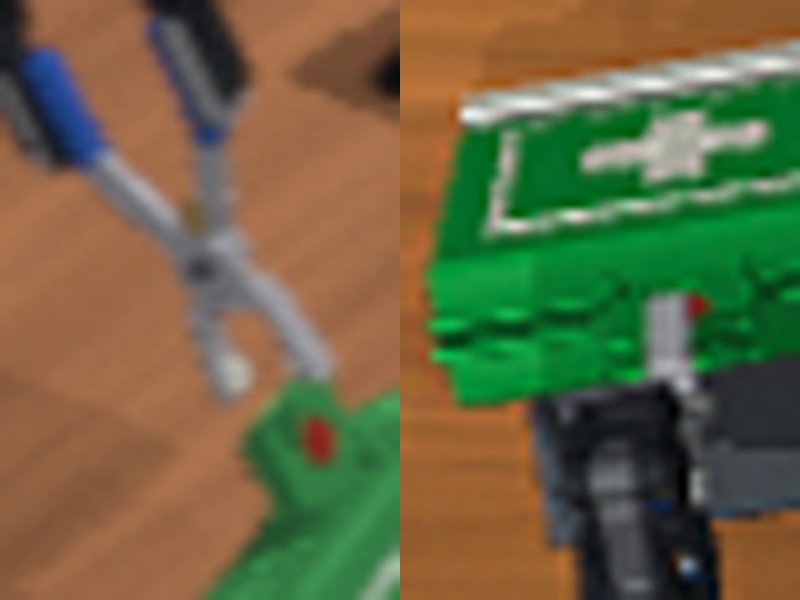

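The upper jaw in top, at crop (668,292), and the jaw tips and cap in scene match the prediction to within about 1 mm relative. The jaws are lined up astride the tab, so I'll insert.

Request:
send_rows(dr=[[0,0,0],[0,0,0],[0,0,0],[0,0,0],[0,0,0],[0,0,0],[0,0,0],[0,0,0]], xyz=[[0.1,-0.2,0],[0.1,-0.2,0.4],[0.1,-0.2,0.9],[0.1,-0.2,1.4],[0.1,-0.2,1.9],[0.1,-0.2,2.4],[0.1,-0.2,2.8],[0.1,-0.2,2.8]], jaw=[67,67,67,67,67,67,67,67])

```text
time_s: 9.45
eef_pos: [0.5107, 0.1603, 0.2375]
eef_rot: [0.166, 0.62, 0.741, 0.199]
wrist_force: [0.6, -0.0, -1.4]
opening: 0.675
grasp_force: 8.8
```

Run:
```python
from h import *
T=ST+.099*CZ+.003*CX
go(T,RS)
o,p,Rc=pose(); print(p,o['opening'],o['grasp_force'],o['wrist_force'],o['torque'])
print(Rc.inv().apply(o['wrist_force']))
o=[]
for n,(x,y) in {'scene':(240,120),'top':(180,162)}.items():
    im=ctrl.camera(n); np.save(f'pics/{n}5.npy',im); o.append(cv2.resize(im[y:y+60,x:x+40],(400,600),interpolation=cv2.INTER_CUBIC))
cv2.imwrite('pics/st5.png',np.hstack(o)[:,:,::-1])
```

```text
xyz [0.0137 0.0282 0.0728] dr [ 0.0013 -0.0007 -0.0231]
[0.5107 0.1603 0.2375] 0.6746956854494314 8.762271848863747 [ 0.5963 -0.0347 -1.3901] [-0.0588  0.4268 -0.0196]
[-0.1414 -0.1922  1.494 ]
```

View pics/st5.png

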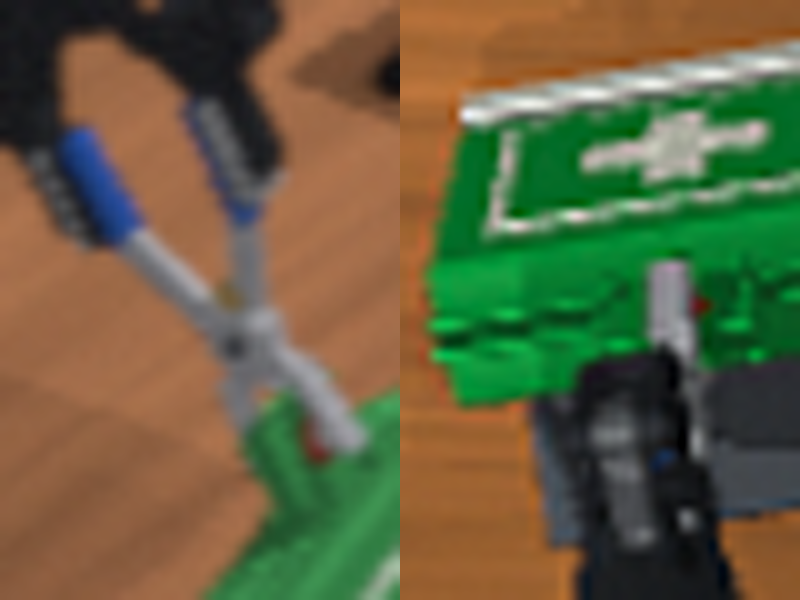

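The jaws now straddle the tab. In scene the cap peeks out beside the upper jaw at crop (318,448); in top the jaw covers the cap at (670,300). No force reads yet, so I'll start the squeeze.

Request:
send_rows(dr=[[0,0,0],[0,0,0],[0,0,0],[0,0,0],[0,0,0],[0,0,0],[0,0,0],[0,0,0]], xyz=[[0,0,0],[0,0,0],[0,0,0],[0,0,-0.1],[0,0,-0.1],[0,0,-0.1],[0,0,-0.1],[0,0,-0.1]], jaw=[66,64,62,60,58,56,55,55])

```text
time_s: 10.55
eef_pos: [0.5102, 0.1602, 0.2393]
eef_rot: [0.166, 0.62, 0.741, 0.199]
wrist_force: [-4.8, -0.7, 4.7]
opening: 0.557
grasp_force: 23.9
```

```bash
cat > st.py <<'E'
from h import *
T=ST+.099*CZ+.003*CX
go(T,RS)
o,p,Rc=pose(); print(p,o['opening'],o['grasp_force'],'tool force',Rc.inv().apply(o['wrist_force']),'tool torque',Rc.inv().apply(o['torque']))
E
python3 st.py
```

```text
xyz [ 0.0138 -0.02    0.2467] dr [ 0.0096  0.0003 -0.0212]
[0.5102 0.1602 0.2393] 0.5569316410460134 23.931949515827 tool force [ 0.1466 -1.8916 -6.5113] tool torque [ 0.7928  0.0098 -0.0149]
```

Request:
send_rows(dr=[[0,0,0],[0,0,0],[0,0,0],[0,0,0],[0,0,0],[0,0,0],[0,0,0],[0,0,0]], xyz=[[0,0,-0.1],[0,-0.1,-0.1],[0,-0.1,-0.2],[0,-0.2,-0.2],[0,-0.2,-0.3],[0,-0.3,-0.3],[0,-0.3,-0.3],[0,-0.3,-0.3]], jaw=[54,52,50,48,47,46,45,45])

```text
time_s: 11.55
eef_pos: [0.5062, 0.1594, 0.2393]
eef_rot: [0.166, 0.62, 0.741, 0.199]
wrist_force: [4.6, 1.7, -10.9]
opening: 0.457
grasp_force: 34.3
```

```bash
python3 st.py
```

```text
xyz [0.0249 0.3334 0.4536] dr [ 0.0046  0.0003 -0.0268]
[0.5062 0.1594 0.2393] 0.4570470042763503 34.27586711011827 tool force [ 0.8137 -1.31   11.8255] tool torque [ 0.2141 -0.0253  0.0199]
```

Request:
send_rows(dr=[[0,0,0],[0,0,0],[0,0,0],[0,0,0],[0,0,0],[0,0,0],[0,0,0],[0,0,0]], xyz=[[0,0,0.1],[0,0,0.2],[0,0,0.2],[0,0,0.2],[0,0,0.2],[0,0,0.2],[0,0,0.2],[0,0,0.2]], jaw=[44,43,42,41,40,40,40,40])

```text
time_s: 12.55
eef_pos: [0.5069, 0.1598, 0.2396]
eef_rot: [0.166, 0.619, 0.741, 0.199]
wrist_force: [-14.0, -3.7, 10.4]
opening: 0.435
grasp_force: 58.6
```

```bash
python3 st.py
```

```text
xyz [-0.0069  0.2525  0.4412] dr [ 0.0086 -0.0012 -0.0141]
[0.5069 0.1598 0.2396] 0.4354130012651343 58.55616118758917 tool force [ -1.1985  -7.2473 -16.2312] tool torque [ 1.9977 -0.0244  0.0426]
```

Request:
send_rows(dr=[[0,0,0],[0,0,0],[0,0,0],[0,0,0],[0,0,0],[0,0,0],[0,0,0],[0,0,0]], xyz=[[0,0,0],[0,0,0],[0,0.05,0.1],[0,0.1,0.1],[0,0.1,0.1],[0,0.1,0.1],[0,0.1,0.1],[0,0.1,0.1]], jaw=[44,48,52,56,60,64,67,67])

```text
time_s: 13.55
eef_pos: [0.5086, 0.1598, 0.2379]
eef_rot: [0.166, 0.62, 0.741, 0.199]
wrist_force: [-0.1, -0.3, -1.2]
opening: 0.672
grasp_force: 8.8
```

```bash
python3 st.py
python3 - <<'E'
from h import *
o=[]
for n,(x,y) in {'scene':(240,120),'top':(180,162)}.items():
    im=ctrl.camera(n); np.save(f'pics/{n}6.npy',im); o.append(cv2.resize(im[y:y+60,x:x+40],(400,600),interpolation=cv2.INTER_CUBIC))
cv2.imwrite('pics/st6.png',np.hstack(o)[:,:,::-1])
E
```

```text
xyz [0.0192 0.1883 0.2121] dr [ 0.0109  0.0007 -0.0231]
[0.5086 0.1598 0.2379] 0.6723664176161618 8.77229664220522 tool force [-0.308  -0.792   0.9724] tool torque [ 0.4438  0.0074 -0.0038]
```

View pics/st6.png

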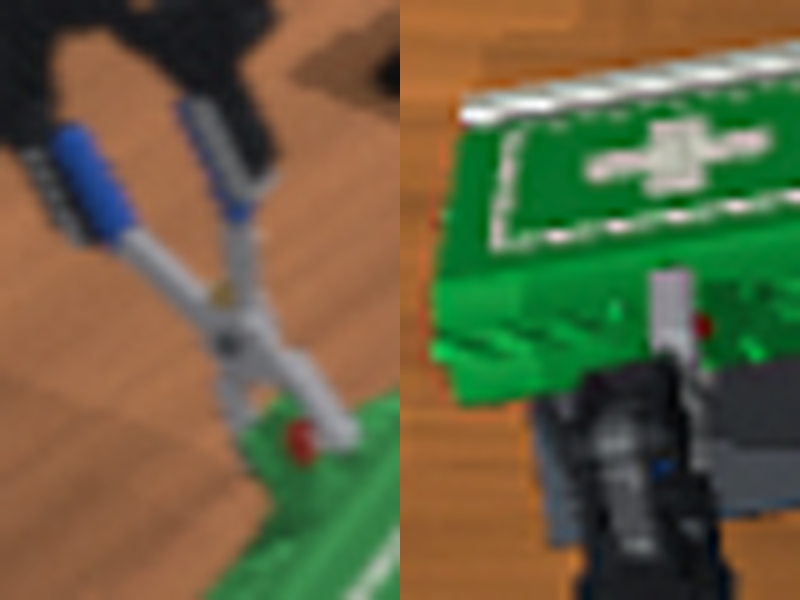

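The lid is down. The cap in scene moved to crop (300,440) and the parting gap in top has closed, and both stay that way with the jaws reopened, so the stud is snapped. I'll withdraw.

Request:
send_rows(dr=[[0,0,0],[0,0,0],[0,0,0],[0,0,0],[0,0,0],[0,0,0],[0,0,0],[0,0,0]], xyz=[[0,0,-0.4],[0,0,-1.2],[0,0,-2.2],[0,0,-3.3],[0,0,-4.4],[0,0,-5.5],[0,0,-6.6],[0,0,-7.4]], jaw=[67,67,67,67,67,67,67,67])

```text
time_s: 14.65
eef_pos: [0.4719, 0.1532, 0.3028]
eef_rot: [0.166, 0.62, 0.741, 0.199]
wrist_force: [0.2, 0.6, -0.6]
opening: 0.67
grasp_force: 8.8
```

Run:
```python
from h import *
go([.597,-.1437,.335],RP); print(pose()[1])
```

```text
xyz [-31.4277   7.745    0.7294] dr [  4.0249   3.7722 -14.0632]
[0.4719 0.1532 0.3028]
```

Request:
send_rows(dr=[[0.1,0.1,-0.4],[0.4,0.4,-1.5],[0.7,0.7,-2.6],[1.0,0.95,-3.6],[1.3,1.2,-4.6],[1.6,1.5,-5.6],[1.9,1.75,-6.6],[2.15,2.0,-7.6]], xyz=[[-0.9,0.2,0],[-3.4,0.8,0.1],[-5.8,1.4,0.1],[-8.0,2.0,0.2],[-10.3,2.5,0.2],[-12.5,3.1,0.3],[-14.8,3.6,0.3],[-17.0,4.2,0.4]], jaw=[67,67,67,67,67,67,67,67])

```text
time_s: 15.65
eef_pos: [0.5402, -0.0083, 0.3196]
eef_rot: [0.085, 0.275, 0.953, 0.099]
wrist_force: [0.1, -0.6, -1.6]
opening: 0.67
grasp_force: 8.7
```

Run:
```python
from h import *
go([.597,-.1437,.335],RP); print(pose()[1])
```

```text
xyz [-12.2163  -7.9875  -2.1863] dr [ 1.8315  1.7651 -6.4419]
[ 0.5402 -0.0083  0.3196]
```

Request:
send_rows(dr=[[0.3,0.3,-1.0],[0.6,0.55,-2.0],[0.9,0.8,-3.0],[1.2,1.1,-4.0],[1.4,1.35,-5.0],[1.65,1.6,-5.8],[1.83,1.76,-6.44],[1.83,1.76,-6.44]], xyz=[[-1.9,-1.2,-0.3],[-3.8,-2.5,-0.7],[-5.7,-3.7,-1.0],[-7.6,-5.0,-1.4],[-9.5,-6.2,-1.7],[-11.1,-7.2,-2.0],[-12.2,-8.0,-2.2],[-12.2,-8.0,-2.2]], jaw=[67,67,67,67,67,67,67,67])

```text
time_s: 16.65
eef_pos: [0.5964, -0.1434, 0.3344]
eef_rot: [0.001, -0.056, 0.998, 0.001]
wrist_force: [-0.1, 0.7, -0.6]
opening: 0.667
grasp_force: 8.7
```

Run:
```python
from h import *
go([.5965,-.1437,.21],RP); o,p,Rc=pose(); print(p)
im=ctrl.camera('scene'); np.save('pics/scene7.npy',im)
cv2.imwrite('pics/ret7.png',cv2.resize(im[160:260,185:265],(480,600),interpolation=cv2.INTER_CUBIC)[:,:,::-1])
x,y,z=Rc.as_matrix().T
f=lambda q:(proj('scene',q)-[185,160])*6+3
for nm,q in {'tip-':p+.106*z-.0165*y,'tip+':p+.106*z+.0165*y,'pivot':p+.048*1.2*z}.items(): print(nm,f(q))
for b in blobs(im,*BLUE,(195,150,40,80)): print(b, f(p))
```

```text
xyz [ 0.0061 -0.0492 12.4444] dr [ 0.0126  0.0112 -0.0427]
[ 0.5964 -0.1434  0.3344]
tip- [152.0628 245.7981]
tip+ [194.7607 205.3781]
pivot [168.2241 137.2579]
(array([216.9571, 158.9429]), np.int32(70), array([215, 152,   5,  16])) [161.4112  25.9421]
```

View pics/ret7.png

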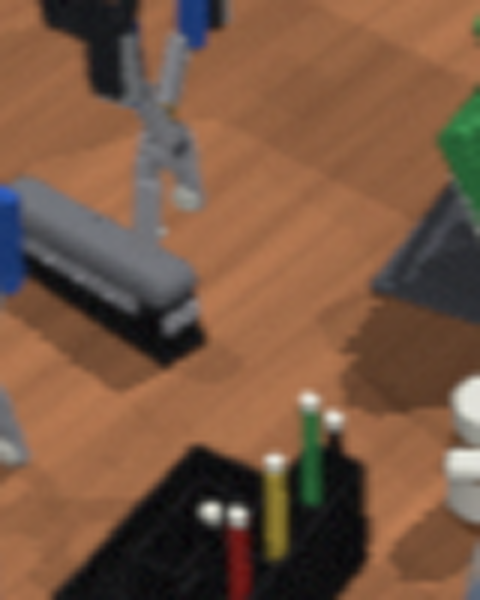

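The scene shows the pliers still upright in the hand. The tips are at crop (150,240) and (190,205), as predicted within about 2 mm. I'll lower them to just above the rim, then insert slowly.

Request:
send_rows(dr=[[0,0,0],[0,0,0],[0,0,0],[0,0,0],[0,0,0],[0,0,0],[0,0,0],[0,0,0]], xyz=[[-0.1,-0.05,2],[-0.1,-0.1,5],[-0.1,-0.1,8],[-0.1,-0.1,11],[-0.1,-0.1,14],[-0.1,-0.1,16.3],[-0.1,-0.1,17.3],[-0.1,-0.1,17.3]], jaw=[67,67,67,67,67,67,67,67])

```text
time_s: 17.7
eef_pos: [0.5966, -0.1431, 0.1607]
eef_rot: [-0.0, -0.057, 0.998, 0.001]
wrist_force: [0.6, 1.1, -1.8]
opening: 0.67
grasp_force: 8.7
```

Run:
```python
from h import *
go([.5975,-.1443,.116],RP); o,p,Rc=pose(); print(p)
im=ctrl.camera('scene'); np.save('pics/scene8.npy',im)
cv2.imwrite('pics/ret8.png',cv2.resize(im[195:255,190:250],(600,600),interpolation=cv2.INTER_CUBIC)[:,:,::-1])
```

```text
xyz [-0.0768 -0.1406  4.4652] dr [ 0.0208 -0.0035 -0.0326]
[ 0.5966 -0.1431  0.1607]
```

View pics/ret8.png

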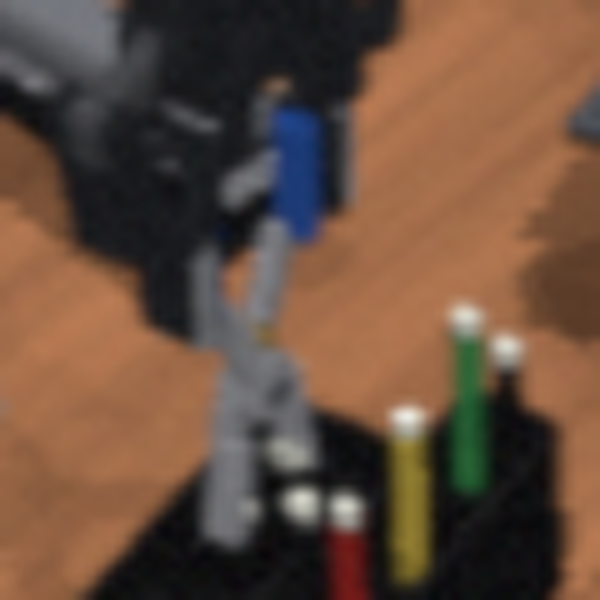

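The tips sit just above the pocket, at crop (225,540) and (300,460). That was the 11th picture, one over the allowance of 10, so from here on I go by force and numbers only.

Request:
send_rows(dr=[[0,0,0],[0,0,0],[0,0,0],[0,0,0],[0,0,0],[0,0,0],[0,0,0],[0,0,0]], xyz=[[-0.05,-0.1,0],[-0.05,-0.1,0.2],[-0.05,-0.1,0.5],[-0.05,-0.1,0.8],[-0.05,-0.1,1.1],[-0.05,-0.1,1.4],[-0.05,-0.1,1.7],[-0.05,-0.1,1.7]], jaw=[67,67,67,67,67,67,67,67])

```text
time_s: 18.75
eef_pos: [0.5978, -0.1444, 0.1443]
eef_rot: [0.0, -0.057, 0.998, 0.001]
wrist_force: [0.2, -0.4, -1.7]
opening: 0.667
grasp_force: 8.7
```

```bash
python3 -c "
from h import *
go([.5975,-.1443,.116],RP); o,p,Rc=pose(); print(p,o['wrist_force'],o['torque'])"
```

```text
xyz [0.0285 0.0087 2.8307] dr [ 0.0135  0.0065 -0.0308]
[ 0.5978 -0.1444  0.1443] [ 0.2412 -0.3592 -1.6689] [-0.0079  0.0083 -0.0047]
```

Tips are 8 mm below the rim with no contact. Continuing down.

Request:
send_rows(dr=[[0,0,0],[0,0,0],[0,0,0],[0,0,0],[0,0,0],[0,0,0],[0,0,0],[0,0,0]], xyz=[[0,0,0.3],[0,0,0.8],[0,0,1.2],[0,0,1.6],[0,0,2.0],[0,0,2.3],[0,0,2.6],[0,0,2.6]], jaw=[67,67,67,67,67,67,67,67])

```text
time_s: 19.75
eef_pos: [0.5978, -0.1444, 0.1184]
eef_rot: [0.0, -0.057, 0.998, 0.001]
wrist_force: [0.3, 0.0, -2.4]
opening: 0.669
grasp_force: 8.7
```

```bash
python3 -c "
from h import *
go([.5975,-.1443,.116],RP); o,p,Rc=pose(); print(p,o['wrist_force'],o['torque'])"
```

```text
xyz [0.0318 0.0128 0.2398] dr [ 0.0127  0.0076 -0.0311]
[ 0.5978 -0.1444  0.1184] [ 0.3326  0.0401 -2.3784] [ 0.0497 -0.0543 -0.0347]
```

Creep down until the floor is felt.

Request:
send_rows(dr=[[0,0,0],[0,0,0],[0,0,0],[0,0,0],[0,0,0],[0,0,0],[0,0,0],[0,0,0]], xyz=[[0,0,0.1],[0,0,0.1],[0,0,0.2],[0,0,0.2],[0,0,0.3],[0,0,0.3],[0,0,0.4],[0,0,0.4]], jaw=[67,67,67,67,67,67,67,67])

```text
time_s: 20.75
eef_pos: [0.599, -0.1445, 0.1161]
eef_rot: [0.002, -0.057, 0.998, 0.0]
wrist_force: [-0.7, 2.0, 6.7]
opening: 0.67
grasp_force: 10.5
```

```bash
python3 -c "
from h import *
go([.5975,-.1443,.116],RP); o,p,Rc=pose(); print(p,o['wrist_force'],o['torque'])"
```

```text
xyz [0.1463 0.0338 0.0117] dr [ 0.004   0.0334 -0.0304]
[ 0.599  -0.1445  0.1161] [-0.7189  2.0362  6.6753] [ 0.4321  0.0398 -0.0026]
```

The floor is felt at TCP 0.116 m. I'll ease off, then open evenly.

Request:
send_rows(dr=[[0,0,0],[0,0,0],[0,0,0],[0,0,0],[0,0,0],[0,0,0],[0,0,0],[0,0,0]], xyz=[[0,0,-0.1],[0,0,-0.1],[0,0,-0.1],[0,0,-0.1],[0,0,-0.1],[0,0,-0.1],[0,0,-0.1],[0,0,-0.1]], jaw=[67,68,69,71,74,80,90,100])

```text
time_s: 21.75
eef_pos: [0.5981, -0.1445, 0.1159]
eef_rot: [0.001, -0.057, 0.998, 0.0]
wrist_force: [0.1, 0.3, 0.1]
opening: 0.997
grasp_force: 0.0
```

Run:
```python
from h import *
o,p,Rc=pose(); print(p,o['wrist_force'],o['opening'])
im=ctrl.camera('scene'); np.save('pics/scene9.npy',im)
for b in blobs(im,*BLUE,(200,205,35,45)): print(b)
```

```text
[ 0.5981 -0.1445  0.1159] [0.1044 0.3141 0.1341] 0.9974225398591052
(array([220.225, 223.125]), np.int32(40), array([219, 218,   4,  13]))
(array([210.1429, 235.7143]), np.int32(21), array([209, 230,   3,  12]))
```

The grips are back at their original pixels to within 1 px. I'll rise clear, moving back off the organiser for a final measured check.

Request:
send_rows(dr=[[0,0,0],[0,0,0],[0,0,0],[0,0,0],[0,0,0],[0,0,0],[0,0,0],[0,0,0]], xyz=[[0,0,-1],[0,0,-2.5],[0,0,-5],[0,0,-8],[0,0,-11.5],[0,0,-15],[0,0,-18.5],[0,0,-21]], jaw=[100,100,100,100,100,100,100,100])

```text
time_s: 22.8
eef_pos: [0.5982, -0.1449, 0.3294]
eef_rot: [0.002, -0.057, 0.998, -0.0]
wrist_force: [1.0, 0.6, -0.2]
opening: 1.003
grasp_force: 0.0
```

Request:
send_rows(dr=[[0,0,0],[0,0,0],[0,0,0],[0,0,0],[0,0,0],[0,0,0],[0,0,0],[0,0,0]], xyz=[[0,2,0],[0,5.5,0],[0,9.5,0],[0,13.5,0],[0,17.5,0],[0,21.5,0],[0,24.5,0],[0,25,0]], jaw=[100,100,100,100,100,100,100,100])

```text
time_s: 23.8
eef_pos: [0.5679, 0.1066, 0.3249]
eef_rot: [-0.0, -0.059, 0.998, 0.001]
wrist_force: [-0.0, -0.5, -0.7]
opening: 0.997
grasp_force: 0.0
```

Run:
```python
from h import *
o,p,Rc=pose(); print(p,o['wrist_force'])
s=ctrl.camera('scene');t=ctrl.camera('top')
for n,im,bx in(("s",s,(200,212,30,35)),("t",t,(297,180,32,18))):
    for b in blobs(im,*BLUE,bx): print(n,'blue',b)
for n,im,bx in(("s",s,(262,155,20,20)),("t",t,(198,187,20,14))):
    for b in blobs(im,*RED,bx): print(n,'red',b)
# changed pixels elsewhere
for n,im in(('scene',s),('top',t)):
    d=(cv2.absdiff(im,np.load(f'pics/{n}0.npy')).max(2)>60).astype(np.uint8)
    k,l,st,c=cv2.connectedComponentsWithStats(d)
    print(n,[(c[i].round().astype(int).tolist(),int(st[i,4])) for i in range(1,k) if st[i,4]>12])
```

```text
[0.5679 0.1066 0.3249] [-0.0091 -0.5011 -0.702 ]
s blue (array([219.973 , 223.3784]), np.int32(37), array([218, 218,   4,  13]))
s blue (array([209.4, 234.9]), np.int32(40), array([207, 229,   5,  13]))
t blue (array([304.5789, 187.5789]), np.int32(19), array([303, 185,   4,   6]))
t blue (array([322.4783, 186.    ]), np.int32(23), array([319, 184,   7,   5]))
s red (array([269.6, 163.8]), np.int32(5), array([269, 163,   2,   3]))
scene [([90, 26], 779), ([116, 9], 296), ([144, 5], 211), ([164, 3], 38), ([184, 3], 35), ([264, 4], 160), ([279, 26], 600), ([218, 15], 281), ([240, 24], 503), ([103, 39], 98), ([176, 55], 30), ([244, 65], 145), ([172, 68], 40), ([108, 59], 31), ([149, 75], 550), ([161, 66], 31), ([176, 68], 47), ([259, 70], 142), ([261, 100], 1223), ([81, 83], 33), ([79, 100], 384), ([164, 164], 60), ([280, 172], 22), ([208, 172], 18), ([282, 183], 14), ([113, 259], 46)]
top [([203, 272], 13827), ([374, 256], 32), ([38, 338], 5834), ([237, 356], 34)]
```

```bash
python3 -c "
from bench import ctrl
print(ctrl.hand_in())"
```

```text
the job is handed in; nothing more can be done
None
```

The case is sealed and the pliers are standing back in their compartment, with the job handed in at about 24 s and nothing else seen to have moved; I viewed 11 pictures, one over the limit of 10.

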